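# Load the tartlet press tooling

### The arm

A 6-joint arm with a two-finger parallel gripper is mounted at the origin on the work surface. World frame = base frame: x ahead of the robot, y to its left, z up, the work surface at z = 0. Lengths are in m, angles in degrees, forces in N, time in s.
With the tool pointing down it reaches from about 0.275 to 0.85 m from the base axis. Payload 19 kg.
Tool frame: the origin (TCP) lies on the centre line of the jaws, within the pads' length; the fingertips stand 17 mm ahead of it and the grasp point (between the pads) lies 2 mm behind it (ctrl.tip_extent is the distance from the TCP to the fingertips, in m); z points along the fingers, y is the direction in which the jaws open and shut (so a half turn about z gives the same grasp; the last joint's range is limited). The gripper opens to 85 mm and grips with 20 to 120 N. Pads are 22 mm wide; open, the fingers measure 114 mm over their backs; the gripper's body (76 mm by 85 mm) begins 54 mm behind the grasp point. The pads swing forward as they close: fully open they stand 13 mm farther back than shut.
Start: joints at [-71.734, 8.623, 82.357, -0, 89.026, -7.678], TCP at [0.252, -0.517, 0.248] pointing down, gripper open.
Joint ranges: [-160.23, 160.23], [-39.13, 120.54], [6.94, 153.29], [-79.49, 259.48], [9.18, 160.14], [-161.06, 161.06]. Speed limits (degrees/s): [108.29, 108.29, 127.2, 172.46, 172.46, 172.46].

### API

Orientations are given as a 3x3 rotation matrix whose columns are the frame's x, y, z axes.
In Python, from station import ctrl gives the robot as it stands.
- The arm moves only by the shell command python3 -m inch 'ROWS' [OPENING]. ROWS is text: rows parted by semicolons, each of 6 numbers parted by spaces: the shift along the tool's x, y, z in m, then the turn, a rotation vector about the tool's x, y, z in rad. In form: dx dy dz wx wy wz; .... A call has 1 to 20 rows; each row is the pose to reach, as a shift and turn from the pose commanded when the call began, along the tool's axes at that moment; what a row does not reach only later rows make up. A row lasts 1/10 s, in which the tool goes at most 50 mm and 8.59 degrees, less where a joint would pass 70% of its speed; a pose out of reach is approached as far as the arm can. A call with a gripper value outside its range is refused whole. OPENING is the closure, from -1 (fully open) to 1 (shut), so that 0 is half open, set as the call begins (- or left out, the last holds). The fingers move at their own pace and stop on an object; the grip force is fixed at half the most. Time passes only in rows, so rows that repeat a pose let the fingers close. It gives the time, the measured TCP pose, the force and the opening at its end, in the units of the state.
- ctrl.get_obs(): the state, without advancing time (a new reading comes with each control period).
- ctrl.camera(name): name is "scene" or "top" or "wrist"; returns (picture, depth): 480x640x3 uint8, red, green, blue; 480x640 float32, m along the optical axis (not along the pixel's ray), 0 where there is no reading.
- ctrl.calibration(name): a dict with "camera_matrix" (3x3 intrinsics, pixels), "dist" ([k1, k2, p1, p2, k3] as OpenCV has them; the pictures are not rectified), "camera_from_world" (4x4, takes a point from world to camera coordinates). Camera axes: x right, y down, z forward; pixel columns grow to the right and rows downward; lengths in m; the calibration is good to about 2 mm. A picture is of the moment at which its call begins: read the wrist's pose just before it. calibration takes no time and is no camera call; for the wrist camera it gives the pose at the moment of the call.
- ctrl.sign_off(): hands the job in, once; it reports no verdict.
The state is a dict: "t": time; "q": joint angles; "dq": joint speeds; "joint_efforts": joint torques, N m; "position": TCP position; "tool_rot": TCP orientation; "contact_force": force on the tool from outside, world axes, zero at the start; "ft_torque": the same for the moment, N m; "finger_gap": finger opening in m.
Only numpy, scipy, OpenCV 4.12 (cv2) and the standard library are available. Lean on these libraries where they do the work, as an engineer would, in place of code of your own. Each camera call takes 0.05 s, during which the arm holds its last target. There are 200 camera calls.

### The job

Load the tartlet press: stack its three tooling parts in the pocket under the beam, the die body (solid block, recess up) first, then the spacer frame on it, then the top disc centred on the spacer. Set each part down, not dropped, square in the pocket and fully home, and let go of it before fetching the next; leave everything else on the table where it is.

Things in the scene. Friction and masses are not known exactly. Their poses are not given: they have to be found in the camera images.
- press: Fixed tartlet press: grey base plate 110 (x) x 200 (y) x 20 thick; origin at the centre of its underside on the table, z up, +x to its back, -x its open front, which faces roughly to the robot's right (world -y). Pocket for the parts in the middle of the plate; two posts (20 thick, at x = 18, y = +-85) carry a beam over the pocket's rear half.
- pocket (a point): Centre of the pocket floor = top of the base plate, 20 above the table; axes as the press. The pocket is 55 x 55 clear, between six steel guides 8 thick, 12 wide, straight to 40 above the floor, then flaring outwards to 51. Two in front and two behind (at y = +-18, inner faces at x = +-27.5).
- side_guide (a point): Top (40 above the pocket floor) of the straight inner face of the left side guide, at x = 21, y = 27.5 from the pocket's centre; its twin is at y = -27.5. They stand beside the rear of the pocket only (x = 15 to 27); the middle and front of both sides are open for fingers that close along the press's y.
- beam (a point): Middle of the beam's front lower edge, x = 6 from the pocket's centre, 135 above its floor. The beam is 24 deep (x), 25 high, with a small lever folded along its top (30 high). An upright gripper hits it; a tool leaning back 30 to 45 degrees to the press's front (-x) passes under and before it. Pick each part up with the same lean, so that it arrives level.
- die_body: The die, an aluminium square block 52 x 52 x 24 high, with a round recess 36 across and 13 deep in its top. Origin at the centre of its underside, x and y normal to its sides, z up. About 0.14 kg.
- spacer: Spacer: white plastic square frame 52 x 52 x 16 high with a square window 30 x 30 right through. Origin at the centre of its underside, x and y normal to its sides, z up. About 0.05 kg.
- top_disc: Top disc: plain steel disc 52 across, 16 thick, with a small stud 16 across and 5 high on top. Origin at the centre of its underside, z up. About 0.24 kg. Being round, it is not centred in y by the side guides: place it centred.
- tart_ring: Bystander: thin steel tart ring, 64 across, 20 high, to be left alone.
- spatula: Bystander: spatula lying flat; origin near its middle on the underside, to be left alone.
- jar: Bystander: closed jar, 70 across, 100 high, to be left alone.
- bowl: Bystander: steel bowl, 130 across, 50 high, to be left alone.
- cake_box: Bystander: cardboard box 160 x 160 x 50 high, to be left alone.
- measuring_cup: Bystander: white cup with a handle, 80 across, 90 high, to be left alone.
- cake_ring: Bystander: large thin steel ring, 150 across, 50 high, to be left alone.
Mind the look-alikes: they are no part of the job. What is shaped like the die_body but yellow is not meant.

How it is judged:
By the outcome, as a careful person would: the job done as asked, in the order asked, and still so for the second after the job is handed in, with the robot touching nothing.
It also fails if it takes over 69 s, if anything falls off the work surface, if the arm or the gripper's body presses on something with over 40 N, if the wrist force passes 120 N, or if a joint passes its speed limit or range.

## Working session

There is one attempt and no reset: what is moved stays moved. The work goes in short steps, Python scripts to look and compute and a shell command to move; the robot and the scene stay as the last step left them, time stands still between calls to the robot, and variables do not carry over. Pictures are saved under pics/ and viewed, about 8 in all and at most 12, crops included, and the job is handed in when it is done.

```bash
ls; mkdir -p pics
python3 - <<'E'
from station import ctrl
import cv2, numpy as np
o=ctrl.get_obs(); print(o['t'],o['position'],np.round(o['tool_rot'],3),o['finger_gap'],ctrl.tip_extent)
for n in ['scene','top']:
    im,d=ctrl.camera(n); cv2.imwrite(f'pics/{n}0.png',im[:,:,::-1]); np.savez(f'pics/{n}0.npz',im=im,d=d)
    c=ctrl.calibration(n); print(n,np.round(c['camera_matrix'],1).tolist(),np.round(c['dist'],3),np.round(c['camera_from_world'],4).tolist())
E
```

```text
pics
0.0 [ 0.25148292 -0.51685556  0.24772347] [[ 0.899  0.438 -0.   ]
 [ 0.438 -0.899  0.001]
 [ 0.    -0.001 -1.   ]] 0.08553291524161982 0.017
scene [[517.4, 0.0, 327.7], [0.0, 517.4, 240.7], [0.0, 0.0, 1.0]] [-0.15  0.    0.    0.    0.  ] [[-0.6281, 0.7781, 0.0019, 0.379], [0.6554, 0.5304, -0.5376, -0.328], [-0.4193, -0.3365, -0.8432, 1.8564], [0.0, 0.0, 0.0, 1.0]]
top [[553.1, 0.0, 320.9], [0.0, 553.1, 244.8], [0.0, 0.0, 1.0]] [-0.174  0.     0.     0.     0.   ] [[0.0149, -0.9998, 0.0104, -0.0317], [-0.9958, -0.0158, -0.09, 0.6154], [0.0901, -0.009, -0.9959, 1.4012], [0.0, 0.0, 0.0, 1.0]]
```

View pics/top0.png

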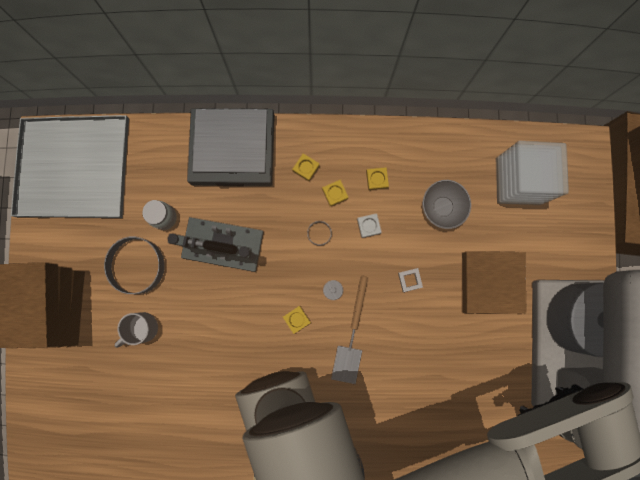

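View pics/scene0.png

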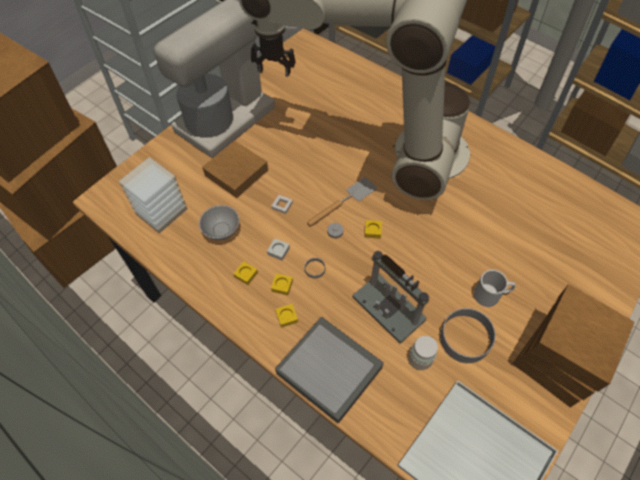

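The top view shows the die at about (369,225), the spacer at (411,280), the disc at (333,290), and the press at (222,244) with its long axis along the image's horizontal. I'll zoom in on the press to settle which way it faces.

```bash
cat > h.py <<'E'
import cv2, numpy as np
from station import ctrl
def load(n): 
    z=np.load(f'pics/{n}.npz'); return z['im'],z['d']
def ray(c,uv):
    uv=np.asarray(uv,float).reshape(-1,1,2)
    n=cv2.undistortPoints(uv,c['camera_matrix'],c['dist']).reshape(-1,2)
    T=c['camera_from_world']; R=T[:3,:3]; t=T[:3,3]
    return -R.T@t, np.c_[n,np.ones(len(n))]@R, n
def onplane(c,uv,z):
    o,d,_=ray(c,uv); s=(z-o[2])/d[:,2]; return o+s[:,None]*d
def proj(c,P):
    P=np.asarray(P,float).reshape(-1,3); T=c['camera_from_world']
    return cv2.projectPoints(P,cv2.Rodrigues(T[:3,:3])[0],T[:3,3],c['camera_matrix'],c['dist'])[0].reshape(-1,2)
def depthpts(c,uv,d):
    o,r,_=ray(c,uv); return o+r*d[:,None]
E
python3 - <<'E'
from h import *
t,_=load('top0'); s,_=load('scene0')
a=cv2.resize(t[200:285,150:280],None,fx=6,fy=6,interpolation=cv2.INTER_CUBIC)[:, :780]
a=cv2.resize(a,(460,300)); b=cv2.resize(s[235:345,340:440],(330,363))
b=b[:300]
b=cv2.resize(s[240:345,335:445],(314,300),interpolation=cv2.INTER_CUBIC)
c1=cv2.resize(t[205:305,315:430],(345,300),interpolation=cv2.INTER_CUBIC)
c2=cv2.resize(s[185:275,245:365],(400,300),interpolation=cv2.INTER_CUBIC)
r1=np.hstack([a,b]);r2=np.hstack([c1,c2]); r2=cv2.copyMakeBorder(r2,0,0,0,r1.shape[1]-r2.shape[1],cv2.BORDER_CONSTANT)
cv2.imwrite('pics/m1.png',np.vstack([r1,r2])[:,:,::-1])
E
```

```text
(no output)
```

View pics/m1.png

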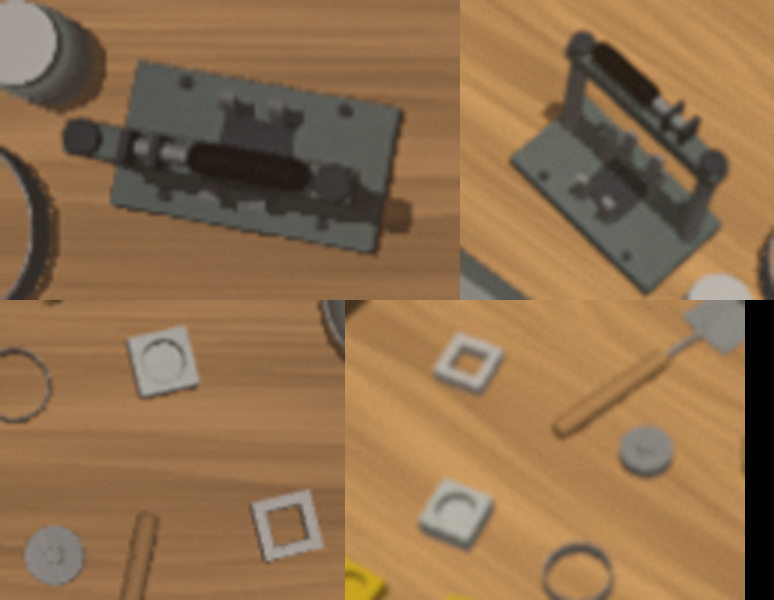

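Contrary to the note, the press's open front faces about world +x, away from the robot: in both views the beam sits on the robot's side of the plate. Next I'll measure the poses.

```bash
cat > meas.py <<'E'
from h import *
def world(n,f):
    im,d=load(f); c=ctrl.calibration(n) if n!='wrist' else None
    v,u=np.mgrid[:480,:640]; P=depthpts(c,np.c_[u.ravel(),v.ravel()],d.ravel()).reshape(480,640,3); return im,d,P,c
E
python3 - <<'E'
from meas import *
for n,rois in [('top',dict(die=(350,208,390,242),sp=(393,263,430,297),disc=(318,275,350,305),press=(165,205,275,280))),('scene',dict(die=(260,232,296,265),sp=(265,190,300,217),disc=(322,218,350,242),press=(345,245,440,345)))]:
    im,d,P,c=world(n,n+'0')
    for k,(a,b,e,f) in rois.items():
        p=P[b:f,a:e]; I=im[b:f,a:e].astype(int)
        sat=I.max(2)-I.min(2); m=sat<28
        z=p[...,2]
        if k!='press':
            h=dict(die=.024,sp=.016,disc=.016)[k]
            mm=(m&(I.max(2)>95)).astype(np.uint8)
            cs,_=cv2.findContours(mm,cv2.RETR_EXTERNAL,cv2.CHAIN_APPROX_NONE); cc=max(cs,key=cv2.contourArea)
            q=onplane(c,cc.reshape(-1,2)+[a,b],h)
            print(n,k,'zmed',np.round(np.median(z[mm>0]),4),'plane rect',np.round(np.array(cv2.minAreaRect((q[:,:2]*1000).astype(np.float32))[0]),1),np.round(cv2.minAreaRect((q[:,:2]*1000).astype(np.float32))[1:][0],1),cv2.minAreaRect((q[:,:2]*1000).astype(np.float32))[2])
            mt=(mm>0)&(abs(z-h)<.006)
            pts=p[mt][:,:2]*1000
            print('   depth rect',cv2.minAreaRect(pts.astype(np.float32)),len(pts))
        else:
            mt=(abs(z-.02)<.005)&m; mt=cv2.morphologyEx(mt.astype(np.uint8),cv2.MORPH_OPEN,np.ones((2,2)))>0
            pts=p[mt][:,:2]*1000; print(n,k,cv2.minAreaRect(pts.astype(np.float32)),len(pts))
            for lo,hi in [(.03,.075),(.14,.2)]:
                mt=(z>lo)&(z<hi); pts=p[mt]*1000; print('   ',lo,hi,len(pts),cv2.minAreaRect(pts[:,:2].astype(np.float32)))
E
```

```text
top die zmed 0.0213 plane rect [ 668.9 -146. ] [52.6 51.6] 14.270160675048828
   depth rect ((669.831787109375, -145.9921417236328), (50.038604736328125, 52.131629943847656), 13.822697639465332) 233
top sp zmed 0.0161 plane rect [ 529.2 -256.2] [50.6 53.2] 14.442755699157715
   depth rect ((529.3067016601562, -256.8949890136719), (50.64915466308594, 52.77564239501953), 14.603074073791504) 229
top disc zmed 0.017 plane rect [499.9 -55.4] [47.6 47.6] 45.815067291259766
   depth rect ((500.5683898925781, -54.78691101074219), (45.881553649902344, 47.846405029296875), 45.80903244018555) 260
top press ((597.2177124023438, 174.27438354492188), (410.2947998046875, 123.32159423828125), 75.775390625) 1756
    0.03 0.075 301 ((625.181884765625, 265.26104736328125), (253.3812255859375, 105.49063110351562), 74.1063003540039)
    0.14 0.2 476 ((597.812744140625, 239.10617065429688), (195.5587615966797, 24.696985244750977), 80.7531967163086)
scene die zmed 0.0191 plane rect [ 673.8 -141.6] [56.4 54. ] 14.637892723083496
   depth rect ((671.9673461914062, -143.85519409179688), (52.85650634765625, 50.884212493896484), 14.504715919494629) 137
scene sp zmed 0.0138 plane rect [ 532.1 -252.7] [54.3 52.1] 14.62474250793457
   depth rect ((529.7755737304688, -254.5474395751953), (53.13166809082031, 49.54957962036133), 13.35173225402832) 113
scene disc zmed 0.0158 plane rect [504.3 -50.2] [49.8 44.8] 38.898292541503906
   depth rect ((501.6328125, -52.28278732299805), (50.67210388183594, 44.90593719482422), 38.91387176513672) 143
scene press ((856.5634155273438, 390.4412841796875), (755.1333618164062, 208.0755157470703), 32.21245193481445) 1591
    0.03 0.075 424 ((669.8201904296875, 265.992431640625), (225.5108184814453, 183.26541137695312), 14.914426803588867)
    0.14 0.2 711 ((596.7171630859375, 240.6124267578125), (197.0347137451172, 28.05319595336914), 81.45260620117188)
```

Run:
```python
from meas import *
print(ctrl.tip_extent, ctrl.calibration('wrist')['camera_from_world'].round(3).tolist(), ctrl.calibration('wrist')['camera_matrix'].round(1).tolist())
for n,(a,b,e,f) in dict(top=(178,212,270,278),scene=(345,245,432,345)).items():
    im,d,P,c=world(n,n+'0'); p=P[b:f,a:e]; I=im[b:f,a:e].astype(int); z=p[...,2]
    loc=np.array([.615,.237]); ang=np.radians(81); ey=np.array([np.cos(ang),np.sin(ang)]); ex=np.array([-ey[1],ey[0]])
    m=(abs(z-.02)<.006)&(I[...,0]<=I[...,2]+12)
    m=cv2.morphologyEx(m.astype(np.uint8),cv2.MORPH_OPEN,np.ones((3,3)))
    nl,L,st,_=cv2.connectedComponentsWithStats(m); k=1+np.argmax(st[1:,4])
    pts=p[m>0][:,:2]; r=cv2.minAreaRect((pts*1000).astype(np.float32)); print(n,'plate',r,len(pts), 'zmed',np.median(z[m>0]))
    # guides: points .03-.075 near pocket in press frame
    g=(z>.035)&(z<.08); q=(p[g][:,:2]-loc); q=np.c_[q@ex,q@ey]*1000; s=(abs(q)<60).all(1); 
    print(np.c_[q[s],p[g][s][:,2]*1000].round(0).astype(int).tolist()[::max(1,s.sum()//40)])
im,d,P,c=world('scene','scene0'); p=P[30:90,240:310].reshape(-1,3); p=p[(p[:,2]>.15)&(p[:,2]<.3)&(abs(p[:,0]-.25)<.08)&(abs(p[:,1]+.517)<.08)]; print('tip z',len(p),np.sort(p[:,2])[:15].round(4))
```

```text
0.017 [[0.437, -0.899, -0.002, -0.573], [-0.852, -0.415, 0.317, -0.042], [-0.286, -0.137, -0.948, 0.38], [0.0, 0.0, 0.0, 1.0]] [[411.9, 0.0, 316.7], [0.0, 411.9, 240.9], [0.0, 0.0, 1.0]]
top plate ((614.7021484375, 236.93409729003906), (198.6947784423828, 106.50558471679688), 80.56432342529297) 1657 zmed 0.020867676947039282
[[-40, 25, 64], [-37, 24, 68], [-38, 16, 70], [-34, 21, 77], [-36, 15, 70], [-33, 23, 66], [-34, 15, 70], [-38, -13, 72], [-40, -20, 66], [-31, 20, 65], [-32, 13, 62], [-36, -13, 67], [-37, -21, 70], [-29, 21, 58], [-30, 13, 61], [-34, -17, 72], [-35, -23, 66], [-29, 13, 45], [-32, -16, 66], [-33, -23, 61], [-29, -12, 56], [-30, -22, 69], [-34, -24, 36], [-29, -19, 50], [-28, -22, 35], [25, 31, 64], [29, 23, 61], [28, 15, 62], [32, 23, 70], [31, 16, 69], [28, 13, 44], [34, 20, 70], [33, 13, 67], [28, -12, 64], [37, 25, 67], [36, 17, 70], [34, 14, 45], [30, -15, 66], [29, -22, 65], [26, -28, 39], [25, -35, 37], [34, -11, 71], [33, -19, 73], [31, -24, 59], [36, -17, 72], [34, -24, 72], [39, -12, 69], [38, -20, 72]]
scene plate ((616.7727661132812, 239.0453948974609
[... 194 characters left out ...]
, 56], [35, -15, 66], [18, -26, 66], [30, -11, 72], [19, -26, 59], [30, -13, 63], [18, -28, 51], [29, -15, 55], [17, -27, 47], [31, -16, 45], [30, -18, 38], [30, -13, 37], [40, 16, 67], [37, 22, 73], [38, 22, 67], [34, 22, 65], [31, 21, 61], [31, 19, 52], [30, 15, 40], [-36, -22, 69], [33, 23, 43], [-34, -19, 64], [20, 34, 70], [-36, -16, 65], [18, 33, 65], [-31, -19, 47], [18, 31, 56], [-33, -18, 45], [16, 33, 55], [-34, -19, 37], [18, 33, 45], [16, 32, 40], [15, 33, 36], [-37, 13, 66], [-38, 17, 68], [-35, 15, 53], [-33, 15, 44], [-34, 17, 41], [-35, 21, 44], [-34, 24, 39]]
tip z 198 [0.243  0.2443 0.2448 0.2457 0.2461 0.2463 0.2492 0.2493 0.2502 0.2503
 0.2514 0.2516 0.2517 0.252  0.2526]
```

```bash
cat >> h.py <<'E'
from scipy.spatial.transform import Rotation as Ro
def Rt(yaw,lean):  # tool x heads to yaw (outward), z down leaning back by lean deg
    y,l=np.radians([yaw,lean]); u=np.array([np.cos(y),np.sin(y),0]); z=-np.sin(l)*u-np.cos(l)*np.array([0,0,1])
    x=np.cos(l)*u-np.sin(l)*np.array([0,0,1]); return np.c_[x,np.cross(z,x),z]
def row(pos,yaw,lean,p0=None,R0=None):
    o=ctrl.get_obs(); R=np.array(o['tool_rot']) if R0 is None else R0; p=np.array(o['position']) if p0 is None else np.array(p0)
    r=np.r_[R.T@(np.array(pos)-p), Ro.from_matrix(R.T@Rt(yaw,lean)).as_rotvec()]
    print(' '.join('%.4f'%v for v in r), '| d mm',np.linalg.norm(r[:3])*1000//1,'deg',np.degrees(np.linalg.norm(r[3:])).round(1))
def st():
    o=ctrl.get_obs(); R=np.array(o['tool_rot']); print('t',round(o['t'],2),'p',np.round(o['position'],4),'yaw',np.degrees(np.arctan2(R[1,0],R[0,0])).round(2),'lean',np.degrees(np.arcsin(-R[2,0])).round(2),'roll',np.degrees(R[2,1]).round(2),'F',np.round(o['contact_force'],1),'gap',round(o['finger_gap'],4),'q',np.round(o['q'],0))
E
python3 -c "
from h import *
row([.669,-.146,.126],14.3,35)"
```

```text
0.5377 -0.1507 0.1220 0.0610 -0.6088 0.1972 | d mm 571.0 deg 36.8
```

```bash
r="x"; python3 -m inch '0.538 -0.151 0.122 0.061 -0.609 0.197;0.538 -0.151 0.122 0.061 -0.609 0.197;0.538 -0.151 0.122 0.061 -0.609 0.197;0.538 -0.151 0.122 0.061 -0.609 0.197;0.538 -0.151 0.122 0.061 -0.609 0.197;0.538 -0.151 0.122 0.061 -0.609 0.197;0.538 -0.151 0.122 0.061 -0.609 0.197;0.538 -0.151 0.122 0.061 -0.609 0.197;0.538 -0.151 0.122 0.061 -0.609 0.197;0.538 -0.151 0.122 0.061 -0.609 0.197;0.538 -0.151 0.122 0.061 -0.609 0.197;0.538 -0.151 0.122 0.061 -0.609 0.197;0.538 -0.151 0.122 0.061 -0.609 0.197;0.538 -0.151 0.122 0.061 -0.609 0.197;0.538 -0.151 0.122 0.061 -0.609 0.197;0.538 -0.151 0.122 0.061 -0.609 0.197;0.538 -0.151 0.122 0.061 -0.609 0.197;0.538 -0.151 0.122 0.061 -0.609 0.197'
python3 - <<'E'
from h import *
st(); c=ctrl.calibration('wrist'); im,d=ctrl.camera('wrist'); cv2.imwrite('pics/w1.png',im[:,:,::-1]); np.savez('pics/w1.npz',im=im,d=d,T=c['camera_from_world'])
st(); print(c['dist'].round(3))
E
```

```text
t: 1.9
position: [0.669, -0.1464, 0.1269]
tool_rot: [[0.794, 0.246, -0.555], [0.201, -0.969, -0.142], [-0.573, 0.001, -0.819]]
contact_force: [0.5, -0.1, 0.1]
finger_gap: 0.0855
t 1.9 p [ 0.669  -0.1464  0.1269] yaw 14.21 lean 34.98 roll 0.07 F [ 0.5 -0.1  0.1] gap 0.0855 q [-12.  47.  48. -17. 117.  60.]
t 1.95 p [ 0.669  -0.1463  0.1267] yaw 14.23 lean 34.98 roll 0.07 F [ 0.7 -0.4 -0. ] gap 0.0854 q [-12.  47.  48. -17. 117.  60.]
[-0.038  0.     0.     0.     0.   ]
```

View pics/w1.png

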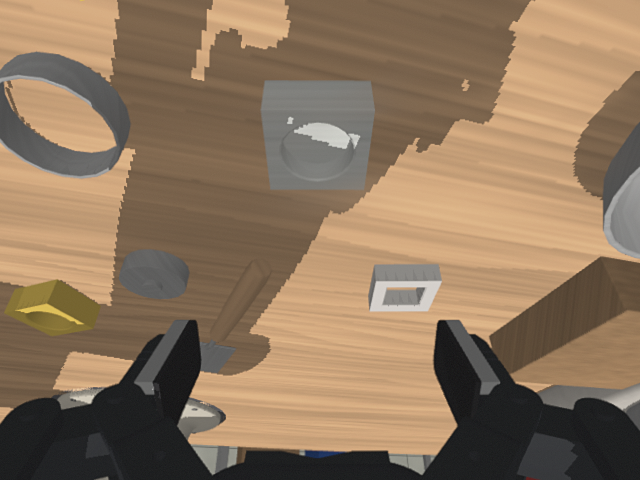

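The wrist view shows the die at about (318,135), the spacer at (405,288), the disc at (155,273) and the spatula at (240,300). I'll measure the die, spacer and disc from this view.

```bash
cat >> h.py <<'E'
def wpts(f):
    z=np.load(f'pics/{f}.npz'); c=dict(ctrl.calibration('wrist')); c['camera_from_world']=z['T']; im,d=z['im'],z['d']
    v,u=np.mgrid[:480,:640]; return im,d,depthpts(c,np.c_[u.ravel(),v.ravel()],d.ravel()).reshape(480,640,3),c
def snap(f):
    c=ctrl.calibration('wrist'); im,d=ctrl.camera('wrist'); cv2.imwrite(f'pics/{f}.png',im[:,:,::-1]); np.savez(f'pics/{f}.npz',im=im,d=d,T=c['camera_from_world'])
def topface(f,roi,h,tol=.0025):
    im,d,P,c=wpts(f); a,b,e,g=roi; p=P[b:g,a:e]; m=((abs(p[...,2]-h)<tol)&(d[b:g,a:e]>0)).astype(np.uint8)
    m=cv2.morphologyEx(m,cv2.MORPH_OPEN,np.ones((3,3))); cs,_=cv2.findContours(m,cv2.RETR_EXTERNAL,cv2.CHAIN_APPROX_NONE); cc=max(cs,key=cv2.contourArea)
    q=onplane(c,cc.reshape(-1,2)+[a,b],h)[:,:2]*1000
    r=cv2.minAreaRect(q.astype(np.float32)); ci=cv2.fitEllipse(q.astype(np.float32))
    print(f,'rect',np.round(r[0],1),np.round(r[1],1),round(r[2],2),'ellipse',np.round(ci[0],1),np.round(ci[1],1),'zmed',np.median(p[m>0][:,2]).round(4)); return r
E
python3 - <<'E'
from h import *
topface('w1',(255,70,385,200),.024)
topface('w1',(360,255,450,320),.016)
topface('w1',(110,240,200,308),.016)
row([.669,-.146,.026],14.3,35)
E
```

```text
w1 rect [ 667.8 -145.7] [51.8 52. ] 14.19 ellipse [ 667.8 -145.6] [59.6 62. ] zmed 0.0231
w1 rect [ 528.8 -254.9] [52.6 52.3] 14.24 ellipse [ 528.3 -255.2] [58.2 64.3] zmed 0.0148
w1 rect [499.3 -54.7] [50.6 51.8] 14.44 ellipse [499.4 -54.6] [50.6 51.7] zmed 0.0151
0.0578 -0.0004 0.0825 0.0007 -0.0003 -0.0010 | d mm 100.0 deg 0.1
```

```bash
python3 -m inch '0.028 0 0.042 0 0 0;0.045 0 0.065 0 0 0;0.0574 -0.001 0.084 0 0 0;0.0574 -0.001 0.084 0 0 0;0.0574 -0.001 0.084 0 0 0'
python3 - <<'E'
from h import *
st(); row([.6678,-.1457,.025],14.2,35)
E
```

```text
t: 2.45
position: [0.668, -0.1455, 0.0254]
tool_rot: [[0.794, 0.247, -0.556], [0.202, -0.969, -0.143], [-0.574, 0.001, -0.819]]
contact_force: [0.4, 0.9, 0.2]
finger_gap: 0.0857
t 2.45 p [ 0.668  -0.1455  0.0254] yaw 14.26 lean 35.0 roll 0.06 F [0.4 0.9 0.2] gap 0.0857 q [-12.  51.  53. -16. 108.  63.]
0.0000 0.0002 0.0005 0.0019 0.0001 0.0008 | d mm 0.0 deg 0.1
```

Closing, then lifting 120 mm straight up (tool axes: −0.069, 0, −0.098).

```bash
python3 -m inch '0 0 0 0 0 0;0 0 0 0 0 0;0 0 0 0 0 0;0 0 0 0 0 0;0 0 0 0 0 0;0 0 0 0 0 0;0 0 0 0 0 0;0 0 0 0 0 0' 1; python3 -m inch '-0.006 0 -0.008 0 0 0;-0.023 0 -0.033 0 0 0;-0.046 0 -0.066 0 0 0;-0.069 0 -0.098 0 0 0;-0.069 0 -0.098 0 0 0;-0.069 0 -0.098 0 0 0'
python3 - <<'E'
from h import *
st(); row([.6155,.238,.16],-9.0,35)
E
```

```text
t: 3.25
position: [0.6686, -0.1454, 0.0262]
tool_rot: [[0.795, 0.247, -0.554], [0.202, -0.969, -0.143], [-0.572, 0.002, -0.82]]
contact_force: [2.9, 0.4, 7.6]
finger_gap: 0.0506
t: 3.85
position: [0.6678, -0.1453, 0.1458]
tool_rot: [[0.795, 0.247, -0.554], [0.202, -0.969, -0.143], [-0.572, 0.002, -0.82]]
contact_force: [-0.1, 0.1, -2.8]
finger_gap: 0.0507
t 3.85 p [ 0.6678 -0.1453  0.1458] yaw 14.23 lean 34.89 roll 0.11 F [-0.1  0.1 -2.8] gap 0.0507 q [-12.  46.  47. -17. 118.  60.]
0.0276 -0.3843 -0.0375 0.2346 -0.0024 0.3324 | d mm 387.0 deg 23.3
```

Run:
```python
from h import *
row([.6155+.08*.988,.238-.08*.156,.15],-9.0,35)
```

```text
0.0936 -0.3527 -0.0713 0.2346 -0.0024 0.3324 | d mm 371.0 deg 23.3
```

```bash
python3 -m inch '0.009 -0.035 -0.007 0.0235 0 0.033;0.019 -0.071 -0.014 0.047 0 0.066;0.028 -0.106 -0.021 0.07 0 0.1;0.037 -0.141 -0.029 0.094 0 0.133;0.047 -0.176 -0.036 0.117 0 0.166;0.056 -0.212 -0.043 0.141 0 0.199;0.066 -0.247 -0.05 0.164 0 0.233;0.075 -0.282 -0.057 0.188 0 0.266;0.084 -0.317 -0.064 0.211 0 0.299;0.089 -0.335 -0.068 0.223 0 0.316;0.0936 -0.3527 -0.0713 0.2346 -0.0024 0.3324;0.0936 -0.3527 -0.0713 0.2346 -0.0024 0.3324;0.0936 -0.3527 -0.0713 0.2346 -0.0024 0.3324;0.0936 -0.3527 -0.0713 0.2346 -0.0024 0.3324'
python3 - <<'E'
from h import *
st(); snap('w2')
E
```

```text
t: 5.25
position: [0.6943, 0.2247, 0.1482]
tool_rot: [[0.807, -0.157, -0.569], [-0.128, -0.988, 0.09], [-0.576, 0.0, -0.817]]
contact_force: [-0.6, -0.1, -2.2]
finger_gap: 0.0505
t 5.25 p [0.6943 0.2247 0.1482] yaw -9.04 lean 35.19 roll 0.02 F [-0.6 -0.1 -2.2] gap 0.0505 q [  8.  54.  34.  12. 126. 111.]
```

View pics/w2.png

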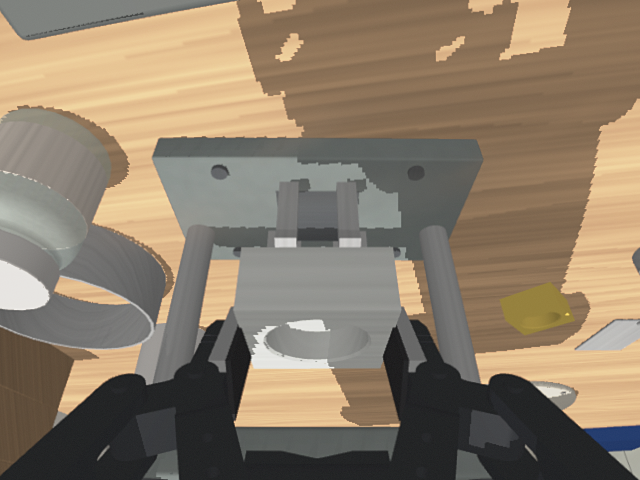

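The die is held square at (318,300) between the pads. The front guides show at (287,215) and (347,215), and the plate's front edge runs from (153,157) to (482,157). I'll work out the press pose and the die's pose in the hand from this image.

```bash
cat >> h.py <<'E'
def plane(p,tol=.0015):
    for _ in range(4):
        A=np.c_[p[:,:2],np.ones(len(p))]; s=np.linalg.lstsq(A,p[:,2],rcond=None)[0]; r=p[:,2]-A@s; p=p[abs(r)<max(tol,0)]
    return s,p
E
python3 - <<'E'
from h import *
im,d,P,c=wpts('w2')
# plate: front edge = top of plate, z=.02
p=P[130:262,140:495]; m=((abs(p[...,2]-.0195)<.003)).astype(np.uint8); m=cv2.morphologyEx(m,cv2.MORPH_OPEN,np.ones((3,3)))
print('plate z med',np.median(p[m>0][:,2]))
E0=[];L=[];Rr=[]
for v in range(162,235,3):
    u=np.where(m[v-130])[0]+140; L.append((u.min()-.5,v)); Rr.append((u.max()+.5,v))
for u in range(160,475,4):
    v=np.where(m[:,u-140])[0]+130
    if len(v): E0.append((u,v.min()-.5))
def line(uv,name):
    q=onplane(c,uv,.02)[:,:2]*1000; l=cv2.fitLine(q.astype(np.float32),cv2.DIST_HUBER,0,.01,.01).ravel(); print(name,l.round(4),'deg',np.degrees(np.arctan2(l[1],l[0])).round(2)); return l
lf=line(E0,'front');ll=line(L,'left');lr=line(Rr,'right')
def X(a,b): 
    A=np.c_[a[:2],-b[:2]]; t=np.linalg.solve(A,b[2:]-a[2:]); return a[2:]+t[0]*a[:2]
a,b=X(lf,ll),X(lf,lr); print('corners',a,b,'len',np.linalg.norm(a-b)); mid=(a+b)/2
t=(a-b)/np.linalg.norm(a-b); back=np.array([-t[1],t[0]]); back*=np.sign(back@[-1,0]); print('yaw(outward)',np.degrees(np.arctan2(-back[1],-back[0])),'pocket',mid+55*back)
# guides
cen=np.array([.6145,.2375]); ey=np.array([.156,.988]); ex=np.array([-.988,.156])
g=P[175:250,265:372].reshape(-1,3); q=np.c_[(g[:,:2]-cen)@ex,(g[:,:2]-cen)@ey,g[:,2]]*1000
for s in (1,-1):
    k=(q[:,2]>30)&(q[:,2]<58)&(q[:,1]*s>5)&(q[:,0]<-20)&(q[:,0]>-45); r=q[k]; print('guide',s,len(r),'y',np.percentile(r[:,1],[1,50,99]).round(1),'x',np.percentile(r[:,0],[5,50,95]).round(1))
# die
p=P[310:368,240:396]; I=p.reshape(-1,3); zt=np.median(I[:,2]); 
k=I[abs(I[:,2]-.1465)<.008]; s,k2=plane(k); print('die top z',np.median(k2[:,2]).round(4),'slopes deg',np.degrees(np.arctan(s[:2])).round(2),len(k2))
E
```

```text
plate z med 0.019195139230261074
front [1.664000e-01 9.861000e-01 6.726624e+02 2.571871e+02] deg 80.42
left [ 9.875000e-01 -1.576000e-01  6.457254e+02  3.328219e+02] deg -9.07
right [ 9.878000e-01 -1.559000e-01  6.148310e+02  1.378849e+02] deg -8.97
corners [684.3853  326.65295] [651.5513  132.08975] len 197.31425
yaw(outward) -9.578854 pocket [613.7351  238.52362]
guide 1 743 y [12.3 18.1 24.2] x [-32.9 -32.  -31. ]
guide -1 747 y [-23.6 -17.5 -11.7] x [-32.6 -31.7 -30.6]
die top z 0.1449 slopes deg [0.06 0.1 ] 5084
```

Run:
```python
from h import *
im,d,P,c=wpts('w2')
cen=np.array([.614,.238]); a=np.radians(-9.2); ex=-np.array([np.cos(a),np.sin(a)]); ey=np.array([-np.sin(a),np.cos(a)])
Q=np.dstack([(P[...,:2]-cen)@ex,(P[...,:2]-cen)@ey,P[...,2]])*1000
for u in (287,347,317): print(u,[(v,*Q[v,u].round(1).tolist()) for v in range(136,250,5)])
print('plate edge row', [(v,*Q[v,230].round(1).tolist()) for v in range(150,166,2)])
# die front face (vertical) and sides
f=Q[252:296,250:386].reshape(-1,3); print('die front face x',np.percentile(f[:,0],[5,50,95]).round(2),'z',f[:,2].min(),f[:,2].max())
s,_=plane(np.c_[f[:,1:],f[:,0]]); print('slope y,z deg',np.degrees(np.arctan(s[:2])).round(2))
print('row320',[Q[v,318].round(1).tolist() for v in (300,306,310,364,368,372)])
r=Q[280,225:410]; k=abs(r[:,0]-np.median(r[:,0]))<3; print('die y ext',r[k][:,1].min(),r[k][:,1].max())
print('TCP',((np.array(ctrl.get_obs()['position'])[:2]-cen)@np.c_[ex,ey]*1000).round(2))
```

```text
287 [(136, -51.6, 18.8, -1.0), (141, -50.8, 18.6, 2.8), (146, -51.1, 18.4, 7.8), (151, -51.8, 18.1, 13.1), (156, -52.0, 17.9, 17.7), (161, -48.7, 18.1, 18.4), (166, -44.9, 18.3, 18.7), (171, -42.2, 18.4, 20.2), (176, -36.6, 18.7, 18.9), (181, -32.6, 18.9, 19.3), (186, -32.6, 18.7, 23.6), (191, -32.7, 18.5, 28.0), (196, -33.3, 18.3, 32.6), (201, -31.8, 18.3, 35.4), (206, -33.0, 18.0, 40.4), (211, -33.2, 17.8, 44.5), (216, -33.2, 17.6, 48.4), (221, -32.6, 17.5, 51.6), (226, -32.9, 17.3, 55.6), (231, -33.5, 17.1, 59.7), (236, -36.4, 16.7, 65.4), (241, -35.3, 16.7, 68.0), (246, -32.0, 16.8, 69.1)]
347 [(136, -52.2, -18.5, -0.4), (141, -51.8, -18.3, 3.9), (146, -51.1, -18.2, 7.6), (151, -50.8, -18.0, 11.8), (156, -52.6, -17.6, 18.2), (161, -49.6, -17.8, 19.3), (166, -46.1, -18.0, 19.9), (171, -40.6, -18.4, 18.5), (176, -36.7, -18.6, 18.8), (181, -33.1, -18.8, 19.6), (186, -32.0, -18.7, 22.9), (191, -32.6, -18.5, 27.7), (196, -32.1, -18.3, 31.4), (201, -33.0, -18.1, 36.3), (206, -32.5, -17.9, 39.9), (211, -31.4, -17.9, 42.9), (216, -32.9, -17.6, 48.0), (221, -31.6, -17.5, 50.8), (226, -33.
[... 551 characters left out ...]
18.8), (221, 7.7, -0.1, 18.9), (226, 13.5, -0.1, 18.9), (231, 19.0, -0.1, 19.2), (236, 24.7, -0.2, 19.4), (241, 31.3, -0.2, 19.2), (246, 36.5, -0.2, 20.1)]
plate edge row [(150, -51.8, 52.6, 12.2), (152, -52.3, 52.2, 14.6), (154, -52.2, 52.0, 16.2), (156, -52.0, 51.8, 17.7), (158, -50.8, 52.0, 18.2), (160, -50.0, 52.0, 19.0), (162, -48.7, 52.2, 19.3), (164, -47.4, 52.3, 19.7)]
die front face x [-105.09 -104.15 -103.27] z 122.41051071988245 202.80746998893267
slope y,z deg [ -2.22 -38.34]
row320 [[-105.2, 0.0, 142.0], [-103.7, -0.0, 143.3], [-105.1, 0.0, 145.4], [-56.4, -0.3, 145.0], [-53.4, -0.3, 145.6], [386.1, -2.9, -0.3]]
die y ext -25.30087718723268 26.361793271069022
TCP [-81.46  -0.34]
```

```bash
cat >> h.py <<'E'
CEN=np.array([.614,.238]); _a=np.radians(-9.2); EX=-np.array([np.cos(_a),np.sin(_a)]); EY=np.array([-np.sin(_a),np.cos(_a)])
def prow(x,y,z,yaw=-9.2,lean=35): row(np.r_[CEN+(x*EX+y*EY)/1000,z/1000],yaw,lean)
def wq(f):
    im,d,P,c=wpts(f); return im,d,np.dstack([(P[...,:2]-CEN)@EX,(P[...,:2]-CEN)@EY,P[...,2]])*1000,c
def tp():
    p=np.array(ctrl.get_obs()['position']); print('press-frame TCP',((p[:2]-CEN)@np.c_[EX,EY]*1000).round(2),(p[2]*1000).round(2)); st()
E
python3 -c "
from h import *
prow(-.2,-.7,104.4)"
```

```text
-0.0411 0.0001 0.0828 0.0019 0.0029 0.0021 | d mm 92.0 deg 0.2
```

```bash
python3 -m inch '-0.01 0 0.02 0 0 0;-0.02 0 0.041 0 0 0;-0.03 0 0.062 0 0 0;-0.0411 0 0.0828 0.002 0.003 0.002;-0.0411 0 0.0828 0.002 0.003 0.002;-0.0411 0 0.0828 0.002 0.003 0.002;-0.0411 0 0.0828 0.002 0.003 0.002'
python3 - <<'E'
from h import *
tp(); snap('w3')
im,d,Q,c=wq('w3'); 
cv2.imwrite('pics/w3c.png',cv2.resize(im[100:400,140:500],(720,600))[:,:,::-1])
E
```

```text
t: 6.0
position: [0.6149, 0.2378, 0.1053]
tool_rot: [[0.81, -0.16, -0.565], [-0.131, -0.987, 0.092], [-0.572, -0.001, -0.82]]
contact_force: [-0.3, 0.5, -1.3]
finger_gap: 0.0499
press-frame TCP [-0.88 -0.08] 105.28
t 6.0 p [0.6149 0.2378 0.1053] yaw -9.16 lean 34.9 roll -0.05 F [-0.3  0.5 -1.3] gap 0.0499 q [ 10.  44.  56.  12. 114. 110.]
```

View pics/w3c.png

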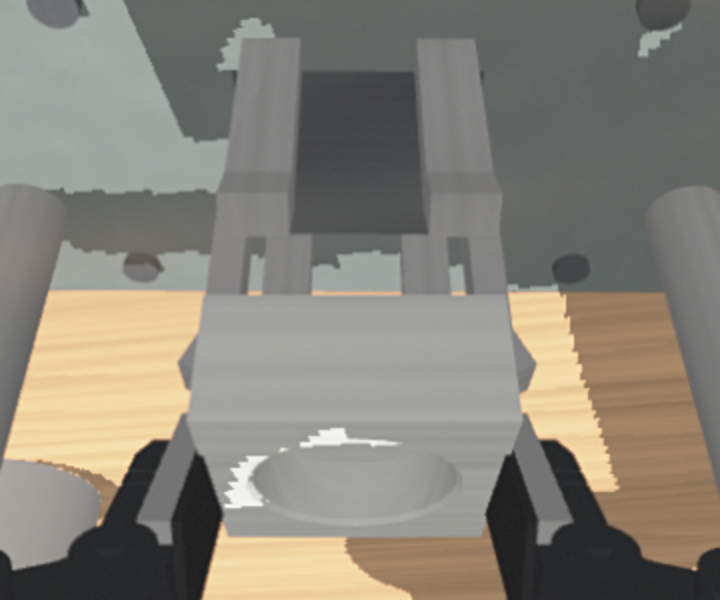

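The crop shows the die level and square over the pocket, nearly symmetric between the guides: crop columns 205–510 for the die and 218–500 for the front guides. I'll get the numeric offset next.

```bash
cat >> h.py <<'E'
def ext(Q,v,u0,u1,x0,tol=3):
    r=Q[v,u0:u1]; k=np.where(abs(r[:,0]-x0)<tol)[0]; return r[k].mean(0).round(2), (r[k[0],1].round(2),r[k[-1],1].round(2)), (k[0]+u0,k[-1]+u0)
E
python3 - <<'E'
from h import *
im,d,Q,c=wq('w3')
for u in (264,275,366,376): print(u,[tuple(Q[v,u].round(1).tolist()) for v in range(124,196,6)])
for u in (290,318,345): print('die',u,[tuple(Q[v,u].round(1).tolist()) for v in range(249,318,6)])
print('rear edge',[tuple(Q[v,318].round(1).tolist()) for v in range(362,370)])
for v in (150,165,180): 
    for a,b in ((240,300),(330,400)): print('guide',v,ext(Q,v,a,b,-33,4))
for v in (255,270,285,298): print('dieext',v,ext(Q,v,220,420,np.median(Q[v,280:360,0])))
E
```

```text
264 [(-32.8, 22.1, 23.4), (-32.0, 22.0, 26.1), (-32.3, 21.6, 30.3), (-32.2, 21.3, 33.8), (-32.1, 21.1, 37.1), (-32.6, 20.7, 41.2), (-33.0, 20.4, 44.9), (-31.9, 20.3, 47.0), (-32.5, 19.9, 50.8), (-32.0, 19.8, 53.4), (-32.2, 19.5, 56.6), (-34.7, 18.8, 61.9)]
275 [(-32.0, 17.8, 22.4), (-32.9, 17.4, 27.3), (-32.0, 17.3, 29.9), (-32.4, 17.0, 34.0), (-32.2, 16.8, 37.3), (-32.1, 16.6, 40.6), (-32.5, 16.3, 44.4), (-31.8, 16.2, 46.9), (-31.8, 16.0, 50.1), (-32.8, 15.7, 54.2), (-32.1, 15.6, 56.5), (-34.9, 15.0, 62.1)]
366 [(-32.1, -19.4, 22.4), (-32.0, -19.2, 26.0), (-31.6, -19.0, 29.3), (-32.4, -18.6, 33.9), (-32.5, -18.3, 37.6), (-31.7, -18.2, 40.1), (-32.6, -17.8, 44.4), (-32.0, -17.7, 47.0), (-32.2, -17.4, 50.4), (-32.1, -17.2, 53.4), (-31.3, -17.1, 55.7), (-34.6, -16.4, 61.8)]
376 [(-32.0, -23.5, 22.2), (-32.6, -23.1, 26.8), (-32.0, -22.9, 29.8), (-32.5, -22.5, 34.0), (-31.9, -22.3, 36.9), (-32.4, -21.9, 40.9), (-32.2, -21.6, 44.0), (-32.0, -21.4, 47.0), (-32.4, -21.0, 50.6), (-31.2, -21.0, 52.5), (-32.3, -20.6, 56.6), (-34.7, -19.8, 61.9)]
die 290 [(-23.1, 9.8, 78.6), (-22.9, 9.7, 81.0),
[... 1362 characters left out ...]
de 180 (array([-32.37,  17.66,  54.77]), (np.float64(23.57), np.float64(11.94)), (np.int64(253), np.int64(286)))
guide 180 (array([-31.97, -18.07,  54.3 ]), (np.float64(-12.17), np.float64(-24.16)), (np.int64(352), np.int64(385)))
dieext 255 (array([-23.77,   0.75,  81.6 ]), (np.float64(26.5), np.float64(-25.32)), (np.int64(240), np.int64(393)))
dieext 270 (array([-23.73,   0.67,  87.57]), (np.float64(26.6), np.float64(-25.17)), (np.int64(238), np.int64(395)))
dieext 285 (array([-23.76,   0.75,  93.29]), (np.float64(26.28), np.float64(-25.34)), (np.int64(236), np.int64(397)))
dieext 298 (array([-23.77,   0.66,  98.01]), (np.float64(26.74), np.float64(-25.48)), (np.int64(234), np.int64(399)))
```

```bash
python3 -c "
from h import *
tp(); prow(.17,-.88,104)"
```

```text
press-frame TCP [-0.89  0.01] 105.1
t 6.05 p [0.6149 0.2379 0.1051] yaw -9.16 lean 34.91 roll -0.05 F [ 0.1  0.3 -0.9] gap 0.0506 q [ 10.  44.  56.  12. 114. 110.]
-0.0002 0.0009 0.0015 -0.0006 -0.0016 0.0006 | d mm 1.0 deg 0.1
```

```bash
python3 -m inch '-0.0009 0.0009 0.0006 0 -0.0015 0;-0.0009 0.0009 0.0006 0 -0.0015 0;0.007 0.0009 0.012 0 -0.0015 0;0.014 0.0009 0.022 0 -0.0015 0;0.019 0.0009 0.029 0 -0.0015 0;0.023 0.0009 0.0347 0 -0.0015 0;0.027 0.0009 0.0405 0 -0.0015 0;0.0306 0.0009 0.0457 0 -0.0015 0;0.0306 0.0009 0.0457 0 -0.0015 0'; python3 -c "
from h import *
tp(); prow(.17,-.88,46.6)"
```

```text
t: 6.95
position: [0.6126, 0.2376, 0.0488]
tool_rot: [[0.808, -0.159, -0.568], [-0.13, -0.987, 0.092], [-0.575, -0.0, -0.818]]
contact_force: [1.3, -0.4, -1.6]
finger_gap: 0.0506
press-frame TCP [ 1.28 -0.63] 48.76
t 6.95 p [0.6126 0.2376 0.0488] yaw -9.16 lean 35.1 roll -0.01 F [ 1.3 -0.4 -1.6] gap 0.0506 q [ 10.  46.  58.  11. 109. 109.]
0.0021 0.0002 0.0011 0.0002 0.0017 0.0006 | d mm 2.0 deg 0.1
```

```bash
python3 -m inch '0.001 0.0002 -0.0006 0 0.001 0;0.0015 0.0002 0.0005 0 0.001 0;0.0021 0.0002 0.0011 0 0.001 0;0.0021 0.0002 0.0011 0 0.001 0;0.0021 0.0002 0.0011 0 0.001 0'; python3 -c "
from h import *
tp()"
```

```text
t: 7.45
position: [0.6139, 0.2373, 0.0477]
tool_rot: [[0.809, -0.159, -0.566], [-0.13, -0.987, 0.092], [-0.573, -0.001, -0.819]]
contact_force: [0.2, -0.6, -0.7]
finger_gap: 0.0506
press-frame TCP [ 0.03 -0.75] 47.73
t 7.45 p [0.6139 0.2373 0.0477] yaw -9.13 lean 34.99 roll -0.03 F [ 0.2 -0.6 -0.7] gap 0.0506 q [  9.  46.  58.  11. 109. 109.]
```

```bash
python3 -m inch '0.0003 0 0.0004 0 0 0;0.0006 0 0.0008 0 0 0;0.0009 0 0.0012 0 0 0;0.0011 0 0.0016 0 0 0;0.0011 0 0.0016 0 0 0'; python3 -c "
from h import *
tp()"
```

```text
t: 7.95
position: [0.6139, 0.2372, 0.0463]
tool_rot: [[0.809, -0.159, -0.566], [-0.13, -0.987, 0.092], [-0.573, -0.001, -0.819]]
contact_force: [-1.5, -0.3, 5.0]
finger_gap: 0.0502
press-frame TCP [ 0.01 -0.77] 46.28
t 7.95 p [0.6139 0.2372 0.0463] yaw -9.13 lean 34.99 roll -0.04 F [-1.5 -0.3  5. ] gap 0.0502 q [  9.  46.  58.  11. 109. 109.]
```

```bash
python3 -m inch '0 0 0 0 0 0;0 0 0 0 0 0;0 0 0 0 0 0;0 0 0 0 0 0;0 0 0 0 0 0' -1; python3 -m inch '0 0 -0.015 0 0 0;0 0 -0.05 0 0 0;0 0 -0.1 0 0 0;0 0 -0.13 0 0 0;0 0 -0.13 0 0 0'
python3 - <<'E'
from h import *
tp(); snap('w4'); row([.529,-.255,.13],14.24,35)
im,d,Q,c=wq('w4')
cv2.imwrite('pics/w4c.png',cv2.resize(im[60:360,140:500],(480,400))[:,:,::-1])
E
```

```text
t: 8.45
position: [0.6138, 0.2372, 0.0456]
tool_rot: [[0.809, -0.159, -0.566], [-0.13, -0.987, 0.092], [-0.574, -0.001, -0.819]]
contact_force: [0.3, -0.4, 0.2]
finger_gap: 0.0856
t: 8.95
position: [0.6897, 0.2247, 0.1557]
tool_rot: [[0.812, -0.16, -0.561], [-0.13, -0.987, 0.093], [-0.569, -0.002, -0.822]]
contact_force: [-0.4, 0.2, -0.1]
finger_gap: 0.0856
press-frame TCP [-76.85  -1.06] 155.73
t 8.95 p [0.6897 0.2247 0.1557] yaw -9.12 lean 34.66 roll -0.13 F [-0.4  0.2 -0.1] gap 0.0856 q [  8.  52.  35.  12. 126. 111.]
-0.0534 0.4994 0.0647 -0.2353 -0.0032 -0.3346 | d mm 506.0 deg 23.4
```

View pics/w4c.png

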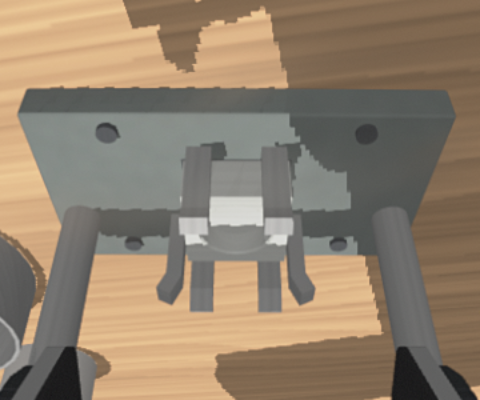

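The die sits in the pocket between all six guides. I'll check its height and level, then fetch the spacer.

```bash
python3 - <<'E'
from h import *
im,d,Q,c=wq('w4'); q=Q[180:260,270:370].reshape(-1,3); k=q[(abs(q[:,2]-43)<4)&(abs(q[:,1])<30)&(abs(q[:,0])<32)]
s,k2=plane(k,1.2); print(len(k2),np.median(k2[:,2]),np.degrees(np.arctan(s[:2])).round(2), np.percentile(k2[:,0],[1,99]),np.percentile(k2[:,1],[1,99]))
E
python3 -m inch '-0.006 0.05 0.007 -0.024 0 -0.034;-0.011 0.1 0.013 -0.047 0 -0.067;-0.016 0.15 0.02 -0.071 0 -0.1;-0.021 0.2 0.026 -0.094 0 -0.134;-0.027 0.25 0.032 -0.118 0 -0.168;-0.032 0.3 0.039 -0.141 0 -0.2;-0.037 0.35 0.045 -0.165 0 -0.234;-0.043 0.4 0.052 -0.188 0 -0.268;-0.048 0.45 0.058 -0.212 0 -0.3;-0.0534 0.4994 0.0647 -0.2353 -0.0032 -0.3346;-0.0534 0.4994 0.0647 -0.2353 -0.0032 -0.3346;-0.0534 0.4994 0.0647 -0.2353 -0.0032 -0.3346;-0.0534 0.4994 0.0647 -0.2353 -0.0032 -0.3346;-0.0534 0.4994 0.0647 -0.2353 -0.0032 -0.3346'
python3 - <<'E'
from h import *
st(); snap('w5')
im,d,P,c=wpts('w5'); m=(abs(P[...,2]-.0153)<.003)&(np.hypot(P[...,0]-.529,P[...,1]+.255)<.05); v,u=np.where(m); r=(u.min()-4,v.min()-4,u.max()+5,v.max()+5); print(r)
t=topface('w5',r,.016); row([t[0][0]/1000,t[0][1]/1000,.027],t[2],35)
E
```

```text
1504 42.861043162350796 [0.25 0.03] [-26.39944649  31.04845239] [-25.78674876  26.25083081]
t: 10.4
position: [0.5285, -0.2536, 0.1293]
tool_rot: [[0.792, 0.248, -0.558], [0.203, -0.969, -0.142], [-0.576, -0.001, -0.817]]
contact_force: [0.1, 0.3, 0.3]
finger_gap: 0.0856
t 10.4 p [ 0.5285 -0.2536  0.1293] yaw 14.38 lean 35.18 roll -0.04 F [0.1 0.3 0.3] gap 0.0856 q [-23.  32.  71. -21. 105.  53.]
(np.int64(265), np.int64(89), np.int64(383), np.int64(182))
w5 rect [ 526.3 -256. ] [53.  51.9] 14.41 ellipse [ 526.4 -255.9] [61.2 61.4] zmed 0.0152
0.0567 0.0019 0.0852 -0.0010 0.0031 -0.0003 | d mm 102.0 deg 0.2
```

```bash
python3 -m inch '0.028 0.001 0.042 0 0 0;0.045 0.0015 0.066 0 0 0;0.0585 0.0015 0.0866 -0.001 0.003 0;0.0585 0.0015 0.0866 -0.001 0.003 0;0.0585 0.0015 0.0866 -0.001 0.003 0;0.0585 0.0015 0.0866 -0.001 0.003 0'; python3 -m inch '0 0 0 0 0 0;0 0 0 0 0 0;0 0 0 0 0 0;0 0 0 0 0 0;0 0 0 0 0 0;0 0 0 0 0 0;0 0 0 0 0 0' 1
```

```text
t: 11.05
position: [0.5273, -0.2567, 0.0267]
tool_rot: [[0.795, 0.248, -0.554], [0.202, -0.969, -0.143], [-0.572, 0.002, -0.82]]
contact_force: [0.5, 0.2, 0.6]
finger_gap: 0.0854
t: 11.75
position: [0.5271, -0.2568, 0.0263]
tool_rot: [[0.795, 0.247, -0.554], [0.202, -0.969, -0.143], [-0.572, 0.002, -0.82]]
contact_force: [3.7, 3.2, 10.5]
finger_gap: 0.049
```

```bash
python3 -m inch '-0.006 0 -0.008 0 0 0;-0.023 0 -0.033 0 0 0;-0.046 0 -0.066 0 0 0;-0.069 0 -0.098 0 0 0;-0.069 0 -0.098 0 0 0;-0.069 0 -0.098 0 0 0'
python3 - <<'E'
from h import *
st(); snap('w6'); prow(-80,-.8,150)
im,d,P,c=wpts('w6'); cv2.imwrite('pics/w6c.png',cv2.resize(im[200:420,160:480],(640,440))[:,:,::-1])
E
```

```text
t: 12.35
position: [0.5263, -0.2569, 0.1461]
tool_rot: [[0.795, 0.247, -0.554], [0.202, -0.969, -0.143], [-0.572, 0.002, -0.82]]
contact_force: [0.1, -1.0, -0.9]
finger_gap: 0.0486
t 12.35 p [ 0.5263 -0.2569  0.1461] yaw 14.23 lean 34.89 roll 0.1 F [ 0.1 -1.  -0.9] gap 0.0486 q [-23.  31.  70. -21. 106.  52.]
0.2268 -0.4250 -0.1652 0.2357 -0.0003 0.3358 | d mm 509.0 deg 23.5
```

View pics/w6c.png

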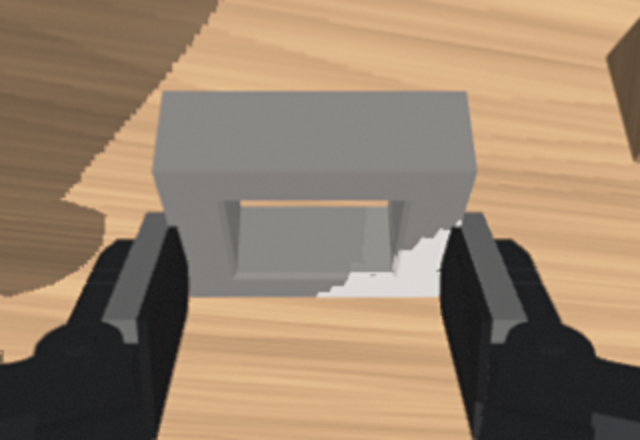

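The spacer is held square at crop centre (315,190) and looks level. Moving to the press.

```bash
python3 -m inch '0.02 -0.037 -0.014 0.02 0 0.029;0.04 -0.074 -0.029 0.041 0 0.058;0.06 -0.112 -0.043 0.062 0 0.088;0.079 -0.149 -0.058 0.082 0 0.118;0.099 -0.186 -0.072 0.103 0 0.147;0.119 -0.223 -0.087 0.124 0 0.176;0.139 -0.26 -0.101 0.144 0 0.206;0.159 -0.298 -0.116 0.165 0 0.235;0.179 -0.335 -0.13 0.186 0 0.265;0.198 -0.372 -0.145 0.206 0 0.294;0.213 -0.399 -0.155 0.221 0 0.315;0.2268 -0.425 -0.1652 0.2357 0 0.3358;0.2268 -0.425 -0.1652 0.2357 0 0.3358;0.2268 -0.425 -0.1652 0.2357 0 0.3358'; python3 -c "
from h import *
tp(); prow(0,-.8,118)"
```

```text
t: 13.8
position: [0.6926, 0.2247, 0.148]
tool_rot: [[0.807, -0.159, -0.568], [-0.131, -0.987, 0.091], [-0.575, 0.001, -0.818]]
contact_force: [-0.5, 0.2, 0.1]
finger_gap: 0.0489
press-frame TCP [-79.73  -0.58] 148.03
t 13.8 p [0.6926 0.2247 0.148 ] yaw -9.18 lean 35.13 roll 0.05 F [-0.5  0.2  0.1] gap 0.0489 q [  8.  53.  34.  12. 126. 111.]
-0.0479 0.0001 0.0704 0.0013 0.0023 0.0003 | d mm 85.0 deg 0.2
```

```bash
python3 -m inch '-0.01 0 0.02 0 0 0;-0.02 0 0.041 0 0 0;-0.03 0 0.061 0 0 0;-0.0404 0 0.081 0.0013 0.0023 0;-0.0404 0 0.081 0.0013 0.0023 0;-0.0404 0 0.081 0.0013 0.0023 0;-0.0404 0 0.081 0.0013 0.0023 0'
cat >> h.py <<'E'
def inhand(f,zc):
    tp(); snap(f); tp(); im,d,Q,c=wq(f)
    g=[];gy=[]
    for v in range(140,184,4):
        for a,b in ((235,305),(330,400)):
            m,e,_=ext(Q,v,a,b,-32.5,4); g.append((*m,sum(e)/2))
    g=np.array(g); L,Rr=g[::2],g[1::2]
    print('guide face x L,R',np.median(L[:,0]),np.median(Rr[:,0]),'y mid',((np.median(L[:,3])+np.median(Rr[:,3]))/2).round(2))
    q=Q.reshape(-1,3); k=q[(abs(q[:,2]-zc)<5)&(abs(q[:,1])<13)&(q[:,0]<-16)&(q[:,0]>-40)]; print('part front x',np.median(k[:,0]).round(2),len(k))
    for s in (1,-1): kk=k[(k[:,1]*s>6)]; print('   y',s*9,np.median(kk[:,0]).round(2))
    xm=np.median(k[:,0]); kk=q[(abs(q[:,2]-zc)<5)&(abs(q[:,0]-xm)<2)&(abs(q[:,1])<32)]; y=kk[:,1]; print('part y ext',np.percentile(y,[.3,99.7]).round(2))
    return Q
E
python3 - <<'E'
from h import *
Q=inhand('w7',86); q=Q[225:380,220:420].reshape(-1,3); k=q[(abs(q[:,2]-94)<3)&(abs(q[:,1])<25)&(q[:,0]>-20)]; s,k2=plane(k,1.2); print('top',np.median(k2[:,2]),np.degrees(np.arctan(s[:2])).round(2))
E
```

```text
t: 14.5
position: [0.615, 0.2364, 0.107]
tool_rot: [[0.81, -0.161, -0.563], [-0.132, -0.987, 0.093], [-0.571, -0.001, -0.821]]
contact_force: [-0.4, 0.1, -0.8]
finger_gap: 0.0486
press-frame TCP [-1.28 -1.43] 107.05
t 14.5 p [0.615  0.2364 0.107 ] yaw -9.24 lean 34.82 roll -0.06 F [-0.4  0.1 -0.8] gap 0.0486 q [  9.  43.  56.  12. 114. 110.]
press-frame TCP [-1.3  -1.31] 106.92
t 14.55 p [0.6151 0.2365 0.1069] yaw -9.23 lean 34.83 roll -0.07 F [ 0.  -0.  -0.5] gap 0.049 q [  9.  43.  56.  12. 114. 110.]
guide face x L,R -32.24 -32.08 y mid -0.12
part front x -25.06 1944
   y 9 -25.04
   y -9 -25.08
part y ext [-26.68  25.15]
top 95.59367956143677 [-0.18  0.17]
```

```bash
python3 -m inch '-0.002 -0.0007 0.0014 0 0.003 0;-0.002 -0.0007 0.0014 0 0.003 0;0.002 -0.0007 0.0072 0 0.003 0;0.006 -0.0007 0.0129 0 0.003 0;0.01 -0.0007 0.0185 0 0.003 0;0.0137 -0.0007 0.0238 0 0.003 0;0.0137 -0.0007 0.0238 0 0.003 0;0.0137 -0.0007 0.0238 0 0.003 0'; python3 -c "
from h import *
tp(); prow(1.1,-.7,71.5)"
```

```text
t: 15.35
position: [0.6122, 0.2382, 0.0792]
tool_rot: [[0.811, -0.161, -0.562], [-0.131, -0.987, 0.092], [-0.569, -0.001, -0.822]]
contact_force: [0.3, -0.2, -1.0]
finger_gap: 0.0487
press-frame TCP [ 1.83 -0.13] 79.23
t 15.35 p [0.6122 0.2382 0.0792] yaw -9.2 lean 34.71 roll -0.05 F [ 0.3 -0.2 -1. ] gap 0.0487 q [ 10.  44.  58.  11. 111. 110.]
0.0050 0.0006 0.0059 -0.0012 -0.0051 -0.0000 | d mm 7.0 deg 0.3
```

```bash
python3 -m inch '0.0006 0.0006 -0.0005 0 -0.004 0;0.002 0.0006 0.0015 0 -0.004 0;0.0035 0.0006 0.0037 0 -0.004 0;0.005 0.0006 0.0059 0 -0.004 0;0.005 0.0006 0.0059 0 -0.004 0;0.005 0.0006 0.0059 0 -0.004 0'; python3 -c "
from h import *
tp(); prow(1.1,-.7,70.2)"
```

```text
t: 15.95
position: [0.6128, 0.2375, 0.0716]
tool_rot: [[0.809, -0.161, -0.565], [-0.131, -0.987, 0.093], [-0.573, -0.001, -0.82]]
contact_force: [-0.9, -0.5, 0.8]
finger_gap: 0.0488
press-frame TCP [ 1.09 -0.7 ] 71.61
t 15.95 p [0.6128 0.2375 0.0716] yaw -9.2 lean 34.93 roll -0.06 F [-0.9 -0.5  0.8] gap 0.0488 q [  9.  45.  58.  11. 111. 110.]
0.0008 -0.0000 0.0012 -0.0012 -0.0013 0.0000 | d mm 1.0 deg 0.1
```

```bash
python3 -m inch '0.0003 0 0.0004 0 -0.001 0;0.0006 0 0.0008 0 -0.001 0;0.0008 0 0.0012 0 -0.001 0;0.001 0 0.0015 0 -0.001 0;0.001 0 0.0015 0 -0.001 0'; python3 -c "
from h import *
tp()"
```

```text
t: 16.45
position: [0.6129, 0.2375, 0.0704]
tool_rot: [[0.809, -0.161, -0.565], [-0.131, -0.987, 0.093], [-0.573, -0.001, -0.82]]
contact_force: [0.2, 0.5, 4.7]
finger_gap: 0.0487
press-frame TCP [ 1.01 -0.69] 70.44
t 16.45 p [0.6129 0.2375 0.0704] yaw -9.19 lean 34.96 roll -0.07 F [0.2 0.5 4.7] gap 0.0487 q [  9.  45.  58.  11. 110. 110.]
```

```bash
python3 -m inch '0 0 0 0 0 0;0 0 0 0 0 0;0 0 0 0 0 0;0 0 0 0 0 0;0 0 0 0 0 0' -1; python3 -m inch '0 0 -0.015 0 0 0;0 0 -0.05 0 0 0;0 0 -0.1 0 0 0;0 0 -0.11 0 0 0;0 0 -0.11 0 0 0;0 0 -0.11 0 0 0'
python3 - <<'E'
from h import *
tp(); snap('w8'); row([.4993,-.0547,.13],-9.2,35)
im,d,Q,c=wq('w8'); q=Q.reshape(-1,3)
k=q[(abs(q[:,2]-59)<4)&(abs(q[:,1])<27)&(q[:,0]>-24)&(q[:,0]<31)]; s,k2=plane(k,1.2); print('spacer top',len(k2),np.median(k2[:,2]),np.degrees(np.arctan(s[:2])).round(2),np.percentile(k2[:,0],[1,99]).round(1),np.percentile(k2[:,1],[1,99]).round(1))
cv2.imwrite('pics/w8c.png',cv2.resize(im[60:360,140:500],(480,400))[:,:,::-1])
E
```

```text
t: 16.95
position: [0.6128, 0.2375, 0.0698]
tool_rot: [[0.809, -0.161, -0.566], [-0.131, -0.987, 0.093], [-0.573, -0.001, -0.819]]
contact_force: [-1.1, -0.0, -0.6]
finger_gap: 0.0855
t: 17.55
position: [0.6746, 0.2273, 0.1587]
tool_rot: [[0.808, -0.161, -0.567], [-0.131, -0.987, 0.093], [-0.574, -0.001, -0.819]]
contact_force: [-0.1, -0.6, -0.5]
finger_gap: 0.0856
press-frame TCP [-61.56  -0.85] 158.74
t 17.55 p [0.6746 0.2273 0.1587] yaw -9.21 lean 35.05 roll -0.04 F [-0.1 -0.6 -0.5] gap 0.0856 q [  8.  50.  39.  12. 125. 111.]
-0.0880 0.3065 0.0966 -0.0006 0.0016 -0.0002 | d mm 333.0 deg 0.1
spacer top 2566 58.917444704678374 [ 0.01 -0.02] [-23.6  30.5] [-25.4  25.9]
```

View pics/w8c.png

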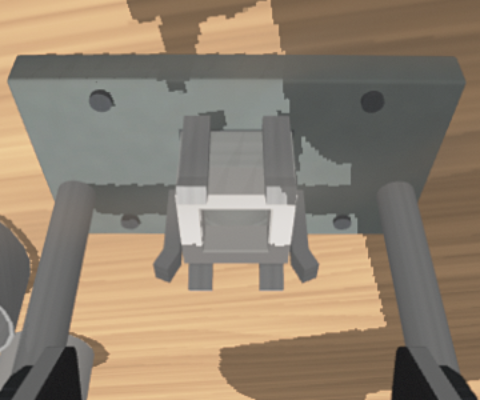

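Spacer top reads 58.9 mm (about 59.8 with the camera's known bias), level, and in the pocket. Now the disc. I'll go sideways past the post first.

```bash
python3 -m inch '0 0.05 0 0 0 0;0 0.1 0 0 0 0;0 0.15 0 0 0 0;-0.01 0.198 0.01 0 0 0;-0.029 0.235 0.032 0 0 0;-0.05 0.265 0.054 0 0 0;-0.07 0.287 0.076 0 0 0;-0.088 0.3065 0.0966 0 0.0016 0;-0.088 0.3065 0.0966 0 0.0016 0;-0.088 0.3065 0.0966 0 0.0016 0;-0.088 0.3065 0.0966 0 0.0016 0'
python3 - <<'E'
from h import *
st(); snap('w9')
im,d,P,c=wpts('w9'); m=(abs(P[...,2]-.0153)<.003)&(np.hypot(P[...,0]-.4993,P[...,1]+.0547)<.035); v,u=np.where(m); r=(u.min()-4,v.min()-4,u.max()+5,v.max()+5); print(r)
t=topface('w9',r,.016); row([t[0][0]/1000,t[0][1]/1000,.025],-9.2,35)
o=P[(P[...,2]>.005)&(P[...,2]<.06)&(np.hypot(P[...,0]-.4993,P[...,1]+.0547)<.085)&(np.hypot(P[...,0]-.4993,P[...,1]+.0547)>.032)]; print(len(o),o.min(0),o.max(0))
cv2.imwrite('pics/w9.png',im[:,:,::-1])
E
```

```text
t: 18.7
position: [0.5003, -0.0542, 0.1308]
tool_rot: [[0.81, -0.16, -0.564], [-0.131, -0.987, 0.092], [-0.572, -0.001, -0.82]]
contact_force: [0.4, 0.2, -0.2]
finger_gap: 0.0855
t 18.7 p [ 0.5003 -0.0542  0.1308] yaw -9.15 lean 34.88 roll -0.07 F [ 0.4  0.2 -0.2] gap 0.0855 q [-13.  27.  80.  -3. 109.  86.]
(np.int64(266), np.int64(88), np.int64(373), np.int64(180))
w9 rect [497.6 -54. ] [52.2 51. ] 8.46 ellipse [497.6 -54. ] [50.7 51.7] zmed 0.0153
0.0582 0.0004 0.0884 -0.0009 -0.0021 0.0008 | d mm 105.0 deg 0.1
5721 [ 0.43326311 -0.13909853  0.00500644] [ 0.53515431 -0.1076381   0.02077482]
```

View pics/w9.png

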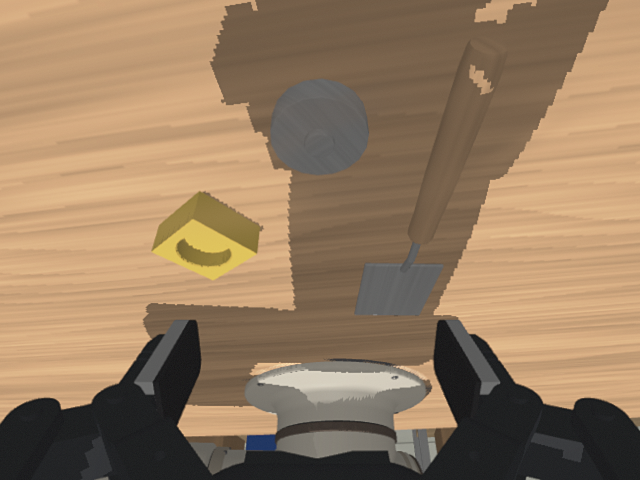

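```bash
python3 -m inch '0.028 0 0.042 0 0 0;0.04 0.0004 0.06 0 0 0;0.04 0.0004 0.06 0 0 0' -0.55; python3 -m inch '0.007 0 0.01 0 0 0;0.0195 0 0.0287 0 -0.002 0;0.0195 0 0.0287 0 -0.002 0;0.0195 0 0.0287 0 -0.002 0'; python3 -m inch '0 0 0 0 0 0;0 0 0 0 0 0;0 0 0 0 0 0;0 0 0 0 0 0;0 0 0 0 0 0;0 0 0 0 0 0;0 0 0 0 0 0' 1
```

```text
t: 19.05
position: [0.4975, -0.0541, 0.0561]
tool_rot: [[0.807, -0.16, -0.568], [-0.13, -0.987, 0.093], [-0.576, -0.001, -0.817]]
contact_force: [-0.2, 0.5, 0.2]
finger_gap: 0.0663
t: 19.45
position: [0.4985, -0.0547, 0.0251]
tool_rot: [[0.809, -0.16, -0.565], [-0.131, -0.987, 0.093], [-0.573, -0.001, -0.82]]
contact_force: [-0.4, -0.4, 1.7]
finger_gap: 0.066
t: 20.15
position: [0.4991, -0.055, 0.0259]
tool_rot: [[0.81, -0.161, -0.564], [-0.131, -0.987, 0.092], [-0.571, -0.001, -0.821]]
contact_force: [3.2, 0.4, 9.5]
finger_gap: 0.0478
```

```bash
python3 -m inch '-0.006 0 -0.008 0 0 0;-0.02 0 -0.03 0 0 0;-0.04 0 -0.058 0 0 0;-0.069 0 -0.098 0 0 0;-0.072 0 -0.105 0 0 0;-0.072 0 -0.105 0 0 0;-0.072 0 -0.105 0 0 0'
python3 - <<'E'
from h import *
st(); snap('w10')
im,d,P,c=wpts('w10'); cv2.imwrite('pics/w10c.png',cv2.resize(im[200:420,160:480],(640,440))[:,:,::-1]); prow(-80,-.8,150)
E
```

```text
t: 20.85
position: [0.499, -0.055, 0.1509]
tool_rot: [[0.808, -0.161, -0.566], [-0.131, -0.987, 0.093], [-0.574, -0.001, -0.819]]
contact_force: [-0.5, 0.7, -2.9]
finger_gap: 0.0474
t 20.85 p [ 0.499  -0.055   0.1509] yaw -9.19 lean 35.03 roll -0.06 F [-0.5  0.7 -2.9] gap 0.0474 q [-14.  26.  79.  -3. 111.  85.]
0.1205 -0.3069 -0.0837 -0.0014 0.0016 0.0001 | d mm 340.0 deg 0.1
```

View pics/w10c.png

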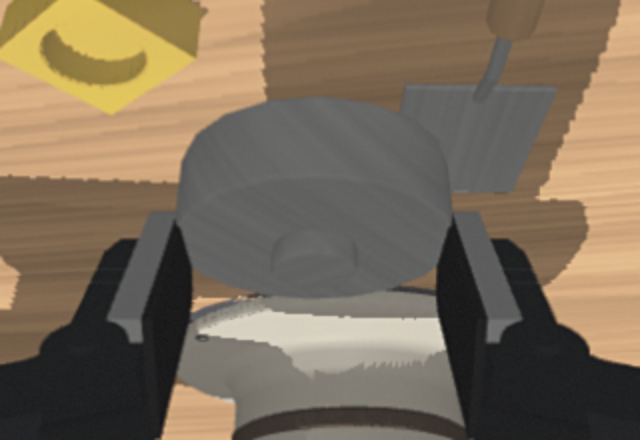

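```bash
python3 -m inch '0.02 -0.01 -0.014 0 0 0;0.05 -0.03 -0.035 0 0 0;0.08 -0.06 -0.056 0 0 0;0.108 -0.09 -0.075 0 0 0;0.1205 -0.13 -0.0837 0 0 0;0.1205 -0.17 -0.0837 0 0 0;0.1205 -0.21 -0.0837 0 0 0;0.1205 -0.25 -0.0837 0 0 0;0.1205 -0.285 -0.0837 0 0 0;0.1205 -0.3069 -0.0837 0 0.0016 0;0.1205 -0.3069 -0.0837 0 0.0016 0;0.1205 -0.3069 -0.0837 0 0.0016 0'
python3 - <<'E'
from h import *
tp(); prow(0,-.5,108)
im,d,P,c=wpts('w10'); q=P[200:420,160:480].reshape(-1,3)*1000; k=q[(abs(q[:,2]-140)<4)&(np.hypot(q[:,0]-499,q[:,1]+55)<30)]; s,k2=plane(k,1.2); print('disc top',len(k2),np.median(k2[:,2]),'slopes',np.degrees(np.arctan(s[:2])).round(2),np.percentile(k2,[1,99],axis=0).round(1).tolist())
E
```

```text
t: 22.1
position: [0.693, 0.2245, 0.1493]
tool_rot: [[0.808, -0.16, -0.567], [-0.131, -0.987, 0.092], [-0.574, -0.0, -0.819]]
contact_force: [1.2, -0.6, -2.0]
finger_gap: 0.0474
press-frame TCP [-80.13  -0.66] 149.29
t 22.1 p [0.693  0.2245 0.1493] yaw -9.2 lean 35.05 roll -0.0 F [ 1.2 -0.6 -2. ] gap 0.0474 q [  8.  53.  34.  12. 126. 111.]
-0.0419 -0.0002 0.0798 -0.0000 0.0009 -0.0000 | d mm 90.0 deg 0.1
disc top 6158 139.83583467830493 slopes [-0.55  0.14] [[473.5, -79.7, 138.6], [521.9, -29.7, 140.7]]
```

```bash
python3 -m inch '-0.01 0 0.02 0 0 0;-0.021 0 0.04 0 0 0;-0.031 0 0.06 0 0 0;-0.0405 0 0.077 0 0 0;-0.0419 0 0.0798 0 0.001 0;-0.0419 0 0.0798 0 0.001 0;-0.0419 0 0.0798 0 0.001 0;-0.0419 0 0.0798 0 0.001 0'
cat >> h.py <<'E'
def disc(f,ztop,r0=26):
    # rim of the top face: topmost visible contour by depth; circle fit on plane points; plus guides
    im,d,Q,c=wq(f); q=Q.reshape(-1,3)
    k=q[(abs(q[:,2]-(ztop-8))<6)&(abs(q[:,0])<45)&(abs(q[:,1])<32)]   # side wall points
    # wall facing camera: fit circle
    x,y=k[:,0],k[:,1]; keep=(x<-3); x,y=x[keep],y[keep]
    from scipy.optimize import least_squares
    r=least_squares(lambda p:np.hypot(x-p[0],y-p[1])-r0,[0,0],loss='soft_l1',f_scale=.5); print('wall circle R=26',r.x.round(2),len(x),'res',np.median(abs(r.fun)).round(2))
    k=q[(abs(q[:,2]-ztop)<2.5)&(abs(q[:,0])<40)&(abs(q[:,1])<35)]; s,k2=plane(k,1.2); print('top z',np.median(k2[:,2]).round(2),'slopes',np.degrees(np.arctan(s[:2])).round(2),'ext x',np.percentile(k2[:,0],[.3,99.7]).round(1),'y',np.percentile(k2[:,1],[.3,99.7]).round(1))
E
python3 - <<'E'
from h import *
Q=inhand('w11',89); disc('w11',97)
E
```

```text
t: 22.9
position: [0.6151, 0.2367, 0.1099]
tool_rot: [[0.81, -0.161, -0.563], [-0.132, -0.987, 0.093], [-0.571, -0.001, -0.821]]
contact_force: [-0.4, 0.6, -1.1]
finger_gap: 0.0475
press-frame TCP [-1.28 -1.11] 109.86
t 22.9 p [0.6151 0.2367 0.1099] yaw -9.23 lean 34.82 roll -0.07 F [-0.4  0.6 -1.1] gap 0.0475 q [  9.  43.  56.  12. 114. 110.]
press-frame TCP [-1.17 -1.01] 109.81
t 22.95 p [0.615  0.2368 0.1098] yaw -9.23 lean 34.83 roll -0.06 F [-0.6 -0.6 -3.2] gap 0.0476 q [  9.  43.  56.  12. 114. 110.]
guide face x L,R -32.21 -32.1 y mid -0.11
part front x -23.22 1875
   y 9 -22.1
   y -9 -22.49
part y ext [-12.92  12.59]
wall circle R=26 [ 1.93 -0.34] 3784 res 0.28
top z 98.76 slopes [0.47 0.06] ext x [-24.6  26. ] y [-29.9  29.8]
```

```bash
python3 -m inch '-0.0011 -0.0002 0.0008 0 0.006 0;-0.0011 -0.0002 0.0008 0 0.006 0;0.003 -0.0002 0.0065 0 0.006 0;0.007 -0.0002 0.0122 0 0.006 0;0.0108 -0.0002 0.0178 0 0.006 0;0.0108 -0.0002 0.0178 0 0.006 0;0.0108 -0.0002 0.0178 0 0.006 0;0.0108 -0.0002 0.0178 0 0.006 0'
python3 - <<'E'
from h import *
Q=inhand('w12',69); disc('w12',76); prow(.2,-.82,87)
E
```

```text
t: 23.75
position: [0.6132, 0.2376, 0.0892]
tool_rot: [[0.814, -0.161, -0.559], [-0.132, -0.987, 0.092], [-0.566, -0.001, -0.824]]
contact_force: [0.3, -0.6, -2.2]
finger_gap: 0.0473
press-frame TCP [ 0.71 -0.5 ] 89.24
t 23.75 p [0.6132 0.2376 0.0892] yaw -9.19 lean 34.49 roll -0.07 F [ 0.3 -0.6 -2.2] gap 0.0473 q [ 10.  44.  57.  11. 112. 110.]
press-frame TCP [ 0.71 -0.46] 89.3
t 23.8 p [0.6132 0.2377 0.0893] yaw -9.19 lean 34.48 roll -0.07 F [-0.1 -0.2 -2.6] gap 0.0474 q [ 10.  44.  57.  11. 112. 110.]
guide face x L,R -32.21 -32.06 y mid -0.11
part front x -21.48 2120
   y 9 -20.91
   y -9 -20.73
part y ext [-11.75  12.5 ]
wall circle R=26 [2.97 0.21] 5912 res 1.12
top z 78.07 slopes [0.43 0.06] ext x [-22.9  28.1] y [-29.4  29.5]
0.0017 0.0004 0.0016 -0.0014 -0.0090 0.0002 | d mm 2.0 deg 0.5
```

Run:
```python
from h import *
for f,z,cx,cy in (('w11',98.3,1.93,-.34),('w12',77.7,3.8,.2)):
    im,d,Q,c=wq(f); q=Q.reshape(-1,3); r=np.hypot(q[:,0]-cx,q[:,1]-cy); k=q[(r<24)&(r>10)&(abs(q[:,2]-z)<2.5)&(q[:,0]>cx-21)]
    s,k2=plane(k,1.5); print(f,np.median(k2[:,2]).round(2),np.degrees(np.arctan(s[:2])).round(2),len(k),len(k2))
    w=q[(abs(q[:,2]-(z-6))<5)&(r>24)&(r<28.5)&(q[:,0]<cx-8)&(abs(q[:,1]-cy)<22)]; A=np.c_[2*w[:,:2],np.ones(len(w))]; 
    from scipy.optimize import least_squares
    o=least_squares(lambda p:np.hypot(w[:,0]-p[0],w[:,1]-p[1])-26,[cx,cy],loss='soft_l1',f_scale=.4); print('  circle',o.x.round(2),len(w),np.median(abs(o.fun)).round(2))
prow(.26,-.82,87)
```

```text
w11 98.81 [0.08 0.05] 4282 4275
  circle [ 1.92 -0.32] 3079 0.31
w12 78.19 [-0.3   0.09] 4294 4286
  circle [3.78 0.25] 3086 0.31
0.0017 0.0004 0.0016 -0.0014 -0.0090 0.0002 | d mm 2.0 deg 0.5
```

```bash
python3 -m inch '0.0004 0.0004 -0.0003 0 -0.006 0;0.0008 0.0004 0.0003 0 -0.006 0;0.0012 0.0004 0.0009 0 -0.006 0;0.0016 0.0004 0.0015 0 -0.006 0;0.0016 0.0004 0.0015 0 -0.006 0;0.0016 0.0004 0.0015 0 -0.006 0'; python3 -c "
from h import *
tp()"
```

```text
t: 24.4
position: [0.6135, 0.2372, 0.0869]
tool_rot: [[0.81, -0.161, -0.564], [-0.131, -0.987, 0.093], [-0.571, -0.001, -0.821]]
contact_force: [-0.8, -0.8, -2.4]
finger_gap: 0.0475
press-frame TCP [ 0.36 -0.9 ] 86.89
t 24.4 p [0.6135 0.2372 0.0869] yaw -9.2 lean 34.85 roll -0.06 F [-0.8 -0.8 -2.4] gap 0.0475 q [  9.  44.  57.  11. 112. 110.]
```

Now the last 0.7–1.2 mm down until the force shows contact.

```bash
python3 -m inch '0.0003 0 0.0003 0 0 0;0.0005 0 0.0006 0 0 0;0.0006 0 0.0009 0 0 0;0.0006 0 0.0009 0 0 0'; python3 -c "
from h import *
tp()"
```

```text
t: 24.8
position: [0.6136, 0.2371, 0.0861]
tool_rot: [[0.81, -0.161, -0.564], [-0.131, -0.987, 0.093], [-0.571, -0.001, -0.821]]
contact_force: [0.6, 0.2, 2.1]
finger_gap: 0.0475
press-frame TCP [ 0.27 -0.92] 86.09
t 24.8 p [0.6136 0.2371 0.0861] yaw -9.19 lean 34.83 roll -0.07 F [0.6 0.2 2.1] gap 0.0475 q [  9.  44.  57.  11. 112. 110.]
```

```bash
python3 -m inch '0.0002 0 0.0003 0 0 0;0.0002 0 0.0003 0 0 0;0.0002 0 0.0003 0 0 0;0.0002 0 0.0003 0 0 0;0.0002 0 0.0003 0 0 0' -1; python3 -m inch '0 0 -0.01 0 0 0;0 0 -0.03 0 0 0;0 0 -0.07 0 0 0;0 0 -0.1 0 0 0;0 0 -0.1 0 0 0;0 0 -0.1 0 0 0'
python3 - <<'E'
from h import *
tp(); snap('w13'); im,d,Q,c=wq('w13'); q=Q.reshape(-1,3); cx,cy,z=3.3,-.1,75.1
r=np.hypot(q[:,0]-cx,q[:,1]-cy); k=q[(r<24)&(r>10)&(abs(q[:,2]-z)<2.5)&(q[:,0]>cx-21)]
s,k2=plane(k,1.5); print('disc top',np.median(k2[:,2]).round(2),np.degrees(np.arctan(s[:2])).round(2),len(k))
from scipy.optimize import least_squares
w=q[(abs(q[:,2]-68)<6)&(r>23)&(r<29)&(q[:,0]<cx-8)&(abs(q[:,1]-cy)<10)]
o=least_squares(lambda p:np.hypot(w[:,0]-p[0],w[:,1]-p[1])-26,[cx,cy],loss='soft_l1',f_scale=.4); print('  wall circle',o.x.round(2),len(w))
# top face outline
m=((r<30)&(abs(q[:,2]-z)<2)).reshape(480,640).astype(np.uint8); m=cv2.morphologyEx(m,cv2.MORPH_OPEN,np.ones((3,3))); cc=max(cv2.findContours(m,0,cv2.CHAIN_APPROX_NONE)[0],key=cv2.contourArea)
p=onplane(c,cc.reshape(-1,2),.0751)[:,:2]; e=cv2.fitEllipse((np.c_[(p-CEN)@EX,(p-CEN)@EY]*1000).astype(np.float32)); print('top outline',np.round(e[0],2),np.round(e[1],1))
g=[[],[]]
for i,y in ((0,18),(1,-18)):
    kk=q[(abs(q[:,1]-y)<5)&(q[:,2]>30)&(q[:,2]<56)&(abs(q[:,0]+32.5)<3)]; print('guide',i,np.median(kk[:,0]).round(2),np.median(q[(abs(q[:,1]-y)<9)&(q[:,2]>30)&(q[:,2]<56)&(abs(q[:,0]+32.5)<3)][:,1]).round(2))
cv2.imwrite('pics/w13c.png',cv2.resize(im[40:360,140:500],(540,480))[:,:,::-1])
E
```

```text
t: 25.3
position: [0.6135, 0.2372, 0.0854]
tool_rot: [[0.81, -0.161, -0.564], [-0.131, -0.987, 0.093], [-0.571, -0.001, -0.821]]
contact_force: [-0.8, 0.4, -0.2]
finger_gap: 0.0851
t: 25.9
position: [0.6704, 0.2277, 0.1678]
tool_rot: [[0.811, -0.161, -0.563], [-0.131, -0.987, 0.093], [-0.571, -0.001, -0.821]]
contact_force: [-0.2, -1.1, -0.4]
finger_gap: 0.0855
press-frame TCP [-57.28  -1.15] 167.8
t 25.9 p [0.6704 0.2277 0.1678] yaw -9.2 lean 34.8 roll -0.08 F [-0.2 -1.1 -0.4] gap 0.0855 q [  8.  49.  39.  12. 125. 111.]
disc top 74.96 [-0.02  0.02] 2325
  wall circle [ 2.86 -0.17] 580
top outline [1.09 0.01] [50.9 51.8]
guide 0 -32.18 17.91
guide 1 -32.0 -17.89
```

View pics/w13c.png

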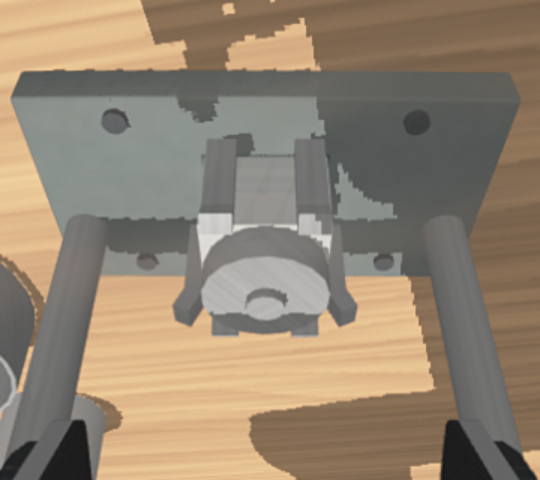

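The disc is home and level, centred within about 0.5 mm, and the gripper is clear. A last bystander check against the first top image, then hand in.

Run:
```python
from h import *
im,_=ctrl.camera('top'); a,_=load('top0'); D=cv2.absdiff(im,a).max(2)
for n,(u,v,r) in dict(tart=(320,233,16),spatula=(352,345,28),jar=(157,213,18),bowl=(446,205,26),cup=(133,330,20),cakering=(135,265,32),box=(494,282,34),y1=(306,167,14),y2=(336,193,14),y3=(377,178,14),y4=(297,320,15)).items():
    w=D[v-r:v+r,u-r:u+r]; print(n,int((w>40).sum()),w.size)
st(); print(ctrl.sign_off())
```

```text
tart 0 1024
spatula 124 3136
jar 0 1296
bowl 0 2704
cup 65 1600
cakering 0 4096
box 0 4624
y1 6 784
y2 0 784
y3 0 784
y4 731 900
t 26.0 p [0.6695 0.2279 0.1668] yaw -9.21 lean 34.92 roll -0.04 F [0.1 0.6 0.1] gap 0.0856 q [  8.  49.  39.  12. 125. 111.]
the job is handed in; nothing more can be done
None
```

The tartlet press is loaded in the order asked, and I handed the job in at 26 s of the 69 s allowed. The die body, spacer and top disc were each set down under a light contact force of a few newtons and released before I fetched the next.

- **Seating:** My last wrist-camera checks put the tops at about 44, 60 and 76 mm above the table, after adding the roughly 0.9 mm that camera reads low. That is fully home for all three, and each was level within 0.3°.
- **Centring:** The side-wall fit puts the disc within about 0.5 mm of the pocket centre. A second fit, of its top outline, came out about 2.3 mm off towards the press's front. I trusted the side-wall fit because it was measured the same way as the guides; the outline fit also read about 1 mm further forward than it with the disc still in the hand.
- **Press direction:** The open front actually faces roughly world +x, away from the robot, not to the robot's right as the notes say. I worked to what the images showed.
- **Other items:** The before-and-after top-view comparison was unchanged for the tart ring, jar, bowl, cake ring and cake box, and for two of the four yellow look-alikes; a third differed by only a few pixels.
- **Unconfirmed:** The patches around the spatula and cup changed slightly, and the one around the yellow block by the disc changed almost entirely. I put this down to the arm and its shadow in the picture. By my planned paths nothing came near the cup or that block, and the fingers were kept clear of the spatula, but I did not confirm this with a clear view.

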